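# Change the snap-in deck of a pipette tip rack

## Robot

A 6-joint arm with a two-finger parallel gripper is mounted at the origin on the work surface. World frame = base frame: x ahead of the robot, y to its left, z up, the work surface at z = 0. Lengths are in m, angles in rad, forces in N, time in s.
With the tool pointing down it reaches from about 0.225 to 0.875 m from the base axis. Payload 3.4 kg.
Tool frame: the origin (TCP) lies on the centre line of the jaws, within the pads' length; the fingertips stand 11 mm ahead of it and the grasp point (between the pads) lies 8 mm behind it; z points along the fingers, y is the line along which they close (so a half turn about z gives the same grasp; the last joint's range is limited). The gripper opens to 85 mm and grips with 20 to 120 N. Pads are 22 mm wide; open, the fingers measure 114 mm over their backs; the gripper's body (76 mm by 85 mm) begins 54 mm behind the grasp point. The pads swing forward as they close: fully open they stand 13 mm farther back than shut.
Start: joints at [1.225, 0.276, 1.505, -0, 1.361, -0.121], TCP at [0.128, 0.561, 0.242] pointing down, gripper open.
Joint ranges: [-2.89, 2.89], [-0.75, 2.08], [0.22, 2.7], [-1.18, 4.32], [0.11, 2.71], [-2.7, 2.7]. Speed limits (rad/s): [2.57, 2.57, 3.14, 3.14, 3.14, 3.14].

## Interface

Orientations are given as a unit quaternion [w, x, y, z].
In Python, from rig import manip, eyes, job gives the robot as it stands.
- The arm moves only by the tool drive_tool, never from a script. Its argument "rows" is a list of rows, each a list of 3 entries, a list of its own where there are three numbers: the turn, a rotation vector about the world's x, y, z in rad, then the shift along the world's x, y, z in cm, then the finger opening in cm, from 0 to 8.54. A call has 1 to 8 rows; each row shifts and turns the commanded pose from where the row before left it; what a row does not reach is not made up. A row lasts 1/8 s, in which the tool goes at most 62.5 mm and 10.7 degrees, less where a joint would pass 70% of its speed; a pose out of reach is approached as far as the arm can. A call is refused whole if a number of a shift passes 6.25 or a number of a turn 0.188, either way. A call with a gripper value outside its range is refused whole. The fingers move at their own pace and stop on an object; "force" is the grip in N (left out, the last holds). Time passes only in rows, so rows that do not move let the fingers close. It gives the time, the measured TCP pose, the force, the opening and the grip force at its end, in the units of the state.
- manip.get_state(): the state, without advancing time (a new reading comes with each control period).
- eyes.get_image(name): name is "scene" or "top"; returns the picture (480x640x3 uint8, red, green, blue); there is no depth.
- eyes.get_calibration(name): a dict with "camera_matrix" (3x3 intrinsics, pixels), "view" (4x4, takes a point from world to camera coordinates). Camera axes: x right, y up, looking along -z (the intrinsics and any distortion apply to the point x, -y, -z); pixel columns grow to the right and rows downward; lengths in m; the calibration is good to about 2 mm. A picture is of the moment at which its call begins. get_calibration takes no time and is no camera call.
- job.sign_off(): hands the job in; it is judged then, once.
The state is a dict: "clock": time; "qpos": joint angles; "qd": joint speeds; "effort": joint torques, N m; "position": TCP position; "ee_rot": TCP orientation; "contact_force": force on the tool from outside, world axes, zero at the start; "moment": the same for the moment, N m; "width": finger opening in m; "gripper_force": force on a finger pad.
Only numpy, scipy, OpenCV 4.12 (cv2) and the standard library are available. Lean on these libraries where they do the work, as an engineer would, in place of code of your own. Each camera call takes 0.05 s, during which the arm holds its last target. There are 200 camera calls.

## Task

Reload the pipette tip rack: pinch the two side tabs of its empty deck together to unclip it, lift it out without lifting the rack, and stand it upright in the white return tray. Then bring the full deck from the refill pack, keeping it level, set it into the rack and press it down, firmly but gently, until it is fully home and both its tabs have clipped. Do not strain the tabs, leave the rack about where it stands, and do not disturb the other things on the bench.

Things in the scene. Friction and masses are not known exactly. Their poses are not given: they have to be found in the camera images.
- rack: tip rack base: open grey plastic box 106 (x) x 68 (y) x 50 mm high on a 112 x 74 mm foot, loose on the bench, 0.3 kg. Origin at the centre of its underside, z up. Mouth 100 x 62 mm inside; a snap window under a 3.5 mm lip in the middle of each long wall. A deck that is home has its origin 50 mm above this one, long sides parallel (either way round), with 1 mm play all round
- rack_mouth (a point): centre of the rack's mouth, level with its rim, 50 mm above the bench. A white sprung lifter frame inside pushes an unclipped deck up 6 mm. Against it and the two hooks, which ride past the lips by themselves, it takes some 15 N downward to click a deck home; the last millimetre counts, so press until the plate lands on the rim. Over 40 N is too hard
- spent: empty deck, clipped in the rack: light grey perforated plate 106 (x) x 68 (y) x 4 mm, 36 open holes, a round knob in the middle, four corner legs reaching 38 mm below, 0.07 kg. Origin at the centre of the plate's underside (its rim plane, which rests on the rack's rim), z up. Two sprung finger tabs, one on each long side (+y, -y), each 24 mm wide, in the middle of the side
- spent_grip (a point): point midway between the two tabs of the empty deck, 22 mm above its rim plane: take it here from above, closing along y. The tabs rise 30 mm above the rim plane and lean outward: outer faces 67 mm apart at the top, 60 mm at the rim plane. Keep fingertips above the rim plane, since the rack's rim lies below
- full: full deck, standing on its legs in the refill pack: same shape and colour as the empty deck, but set with 36 pipette tips that stand 9 mm above the plate and hang 34 mm below it, 0.1 kg. Origin and axes as for the empty deck. Its legs, 8 mm thick and round-ended, enter the rack's mouth with 1 mm clearance
- full_grip (a point): point midway between the two tabs of the full deck, 22 mm above its rim plane (tabs as on the empty deck)
- full_knob (a point): centre of the flat top of the round knob in the middle of the full deck: 24 mm across, top 32 mm above the rim plane, 19 mm above the heads of the tips, which begin 14 mm from its axis. Take it from above, closing along the deck's x with fingertips above the tip heads; the tabs stand 27 mm from the axis on the y sides
- refill: refill pack base: shallow clear tray 132 x 96 x 14 mm with a 3 mm floor, fixed; origin at the centre of its underside. The full deck stands in it, rim plane 41 mm above the bench
- tray: white return tray, open top, 220 (x) x 180 (y) x 45 mm, 4 mm walls and floor, loose, 0.45 kg; origin at the centre of its underside. A deck standing in it on its legs has its origin 42 mm above this one
- spent_tab_l (a joint): inward angle of the +y tab of the empty deck, rad: 0 sprung out (clipped when the deck is home), 0.12 pressed to its stop (outer faces then upright, 52 mm apart). It clears the rack's lip from about 0.09. It turns about a line 34 mm below the rim plane; 0.5 N near its top starts it, about 5 N frees it under the lifter's load and brings it to the stop; a squeeze of over 40 N cracks it
- spent_tab_r (a joint): inward angle of the -y tab of the empty deck, rad: 0 sprung out (clipped when the deck is home), 0.12 pressed to its stop (outer faces then upright, 52 mm apart). It clears the rack's lip from about 0.09. It turns about a line 34 mm below the rim plane; 0.5 N near its top starts it, about 5 N frees it under the lifter's load and brings it to the stop; a squeeze of over 40 N cracks it
- full_tab_l (a joint): inward angle of the +y tab of the full deck, rad: 0 sprung out (clipped when the deck is home), 0.12 pressed to its stop (outer faces then upright, 52 mm apart). It clears the rack's lip from about 0.09. It turns about a line 34 mm below the rim plane; 0.5 N near its top starts it, about 5 N frees it under the lifter's load and brings it to the stop
- full_tab_r (a joint): inward angle of the -y tab of the full deck, rad: 0 sprung out (clipped when the deck is home), 0.12 pressed to its stop (outer faces then upright, 52 mm apart). It clears the rack's lip from about 0.09. It turns about a line 34 mm below the rim plane; 0.5 N near its top starts it, about 5 N frees it under the lifter's load and brings it to the stop
- amber_bottle: bystander, leave alone: brown glass bottle, 60 mm across, 115 mm high; origin under its centre
- timer: bystander, leave alone: white bench timer, 60 x 70 x 14 mm; origin under its centre
- plate_a: bystander, leave alone: 96-well plate, 128 x 85 x 14 mm; origin under its centre
- plate_b: bystander, leave alone: 96-well plate, 128 x 85 x 14 mm; origin under its centre
- jug: bystander, leave alone: clear plastic jug, 110 mm across, 125 mm high; origin under its centre
- tip_box: bystander, leave alone: closed tip box, 123 x 87 x 85 mm; origin under its centre
- pen_cup: bystander, leave alone: clear cup of pens, 76 mm across, pens to 150 mm; origin under its centre
- buffer_bottle: bystander, leave alone: white bottle, 72 mm across, 135 mm high; origin under its centre
Mind the look-alikes: they are no part of the job. What is shaped like the spent but red is not meant.

How it is judged:
By the outcome, as a careful person would: the job done as asked, in the order asked, and still so for the second after the job is handed in, with the robot touching nothing.
It also fails if it takes over 67 s, if anything falls off the work surface, if the arm or the gripper's body presses on something with over 40 N, if the wrist force passes 120 N, or if a joint passes its speed limit or range.

## Working session

There is one attempt and no reset: what is moved stays moved. The work goes in short steps, Python scripts to look and compute and a tool call to move; the robot and the scene stay as the last step left them, time stands still between calls to the robot, and variables do not carry over. Pictures are saved under pics/ and viewed, at most 11 in all, crops included, and the job is handed in when it is done.

Besides the shell and the picture viewer there is one more tool, called after "Emit:" in YAML: its name, and indented under it one key for each argument. drive_tool: Moves the arm, as the interface text tells. Its arguments: {"type":"object","properties":{"rows":{"type":"array"},"force":{"type":"number"}},"required":["rows"]}

```bash
mkdir -p pics
python3 - <<'E'
from rig import manip, eyes, job
import cv2
for n in("scene","top"):
    cv2.imwrite(f"pics/{n}0.png",eyes.get_image(n)[:,:,::-1])
    c=eyes.get_calibration(n);print(n,c)
print(manip.get_state())
E
```

```text
scene {'camera_matrix': array([[507.22981737,   0.        , 309.76163016],
       [  0.        , 507.22981737, 236.67457846],
       [  0.        ,   0.        ,   1.        ]]), 'view': array([[-0.75007959,  0.66134434, -0.00206464,  0.41306021],
       [-0.50087539, -0.56603574,  0.65477278,  0.21770282],
       [ 0.43186161,  0.49216583,  0.75582296, -1.78956956],
       [ 0.        ,  0.        ,  0.        ,  1.        ]])}
top {'camera_matrix': array([[513.08365475,   0.        , 320.02004788],
       [  0.        , 513.08365475, 241.97914853],
       [  0.        ,   0.        ,   1.        ]]), 'view': array([[-0.01288911, -0.99990164,  0.00552945, -0.0148188 ],
       [ 0.99639209, -0.01237956,  0.08396165, -0.56492193],
       [-0.08388494,  0.00659169,  0.99645364, -1.64543177],
       [ 0.        ,  0.        ,  0.        ,  1.        ]])}
{'clock': 0.1, 'qpos': array([ 1.22500958e+00,  2.76544231e-01,  1.50601888e+00, -8.98354461e-06,
        1.36070860e+00, -1.20995833e-01]), 'qd': array([ 0.00094577, -0.00058901, -0.00212757,  0.00021178,  0.0011067 ,
       -0.0010099 ]), 'effort': array([ 1.74989473e-03, -4.17700231e+01, -2.46410751e+01,  2.86002405e-04,
        5.58594606e-03, -1.69785415e-05]), 'position': array([0.1280177 , 0.56009562, 0.24151417]), 'ee_rot': array([-1.89890764e-04,  1.12157987e-01,  9.93690033e-01, -8.17779678e-04]), 'contact_force': array([-0.37168185, -0.85205265,  0.51641318]), 'moment': array([ 0.00340563,  0.00383601, -0.03580921]), 'gripper_force': 0.0, 'width': 0.08535082866354396}
```

View pics/scene0.png

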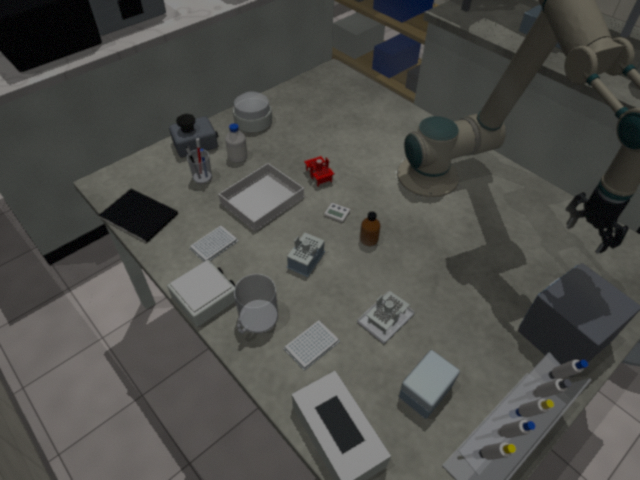

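View pics/top0.png

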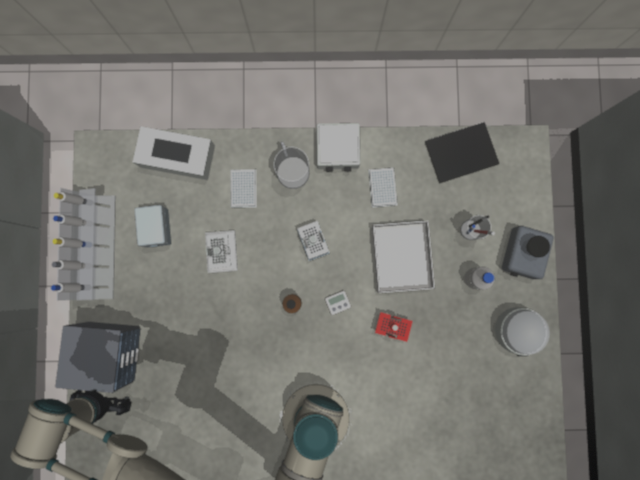

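The top view shows the rack at about (313,240), the refill pack at (221,251), the tray at (402,257) and the red look-alike at (394,327). Next I'll view enlarged crops.

```bash
cat > h.py <<'E'
import numpy as np, cv2
from rig import manip, eyes, job
def proj(n,P):
    c=eyes.get_calibration(n);P=np.atleast_2d(P);p=P@c['view'][:3,:3].T+c['view'][:3,3]
    p=p*[1,-1,-1];q=p@c['camera_matrix'].T;return q[:,:2]/q[:,2:]
def back(n,uv,z):
    c=eyes.get_calibration(n);R=c['view'][:3,:3];t=c['view'][:3,3]
    d=R.T@(np.linalg.inv(c['camera_matrix'])@[uv[0],uv[1],1]*[1,-1,-1]);o=-R.T@t
    return o+d*(z-o[2])/d[2]
def crop(img,u,v,w,h,s): return cv2.resize(img[v:v+h,u:u+w],None,fx=s,fy=s,interpolation=cv2.INTER_CUBIC)
E
python3 - <<'E'
from h import *
t=cv2.imread('pics/top0.png');s=cv2.imread('pics/scene0.png')
a=np.hstack([crop(t,290,215,50,50,8),crop(t,196,226,50,50,8)])
b=np.hstack([crop(s,280,229,50,25,8),crop(s,280,229,50,25,8)])
cv2.imwrite('pics/c1.png',a)
cv2.imwrite('pics/c2.png',np.hstack([crop(s,280,225,50,50,8),crop(s,355,285,62,62,6.45)[:400,:400]]))
for n,uv,z in [('rack',(313,240),.06),('refill',(221,251),.045),('tray',(402,257),.02)]: print(n,back('top',uv,z))
E
```

```text
rack [5.68241284e-01 5.35934577e-04 6.00000000e-02]
refill [0.5378455  0.29575591 0.045     ]
tray [ 0.51262177 -0.28823913  0.02      ]
```

View pics/c1.png

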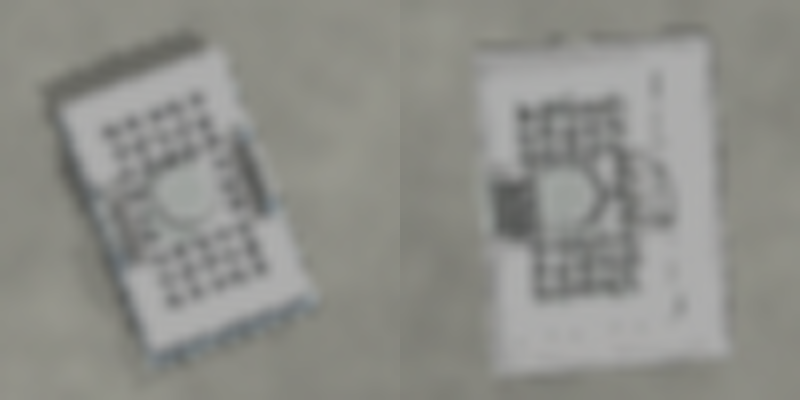

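View pics/c2.png

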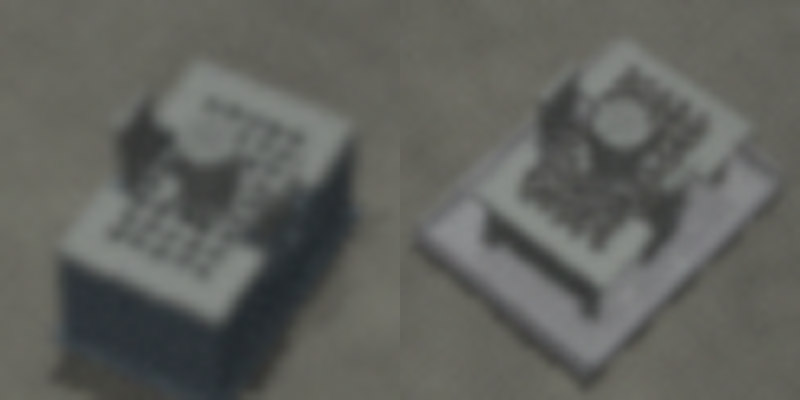

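The crops show the plate corners and knobs of both decks. I'll fit x, y and yaw to those points in both views.

```bash
cat > fit.py <<'E'
from h import *
from scipy.optimize import least_squares
C=[(53,34),(53,-34),(-53,-34),(-53,34)]
def px(l,u0,v0,s): return [(u0+(x+.5)/s-.5,v0+(y+.5)/s-.5) for x,y in l]
def fit(obs,z,p0):
    # obs: (cam, model pt mm, uv)
    def res(p):
        c,s=np.cos(p[2]),np.sin(p[2]);r=[]
        for n,m,uv in obs:
            P=[p[0]+(c*m[0]-s*m[1])/1e3,p[1]+(s*m[0]+c*m[1])/1e3,z+m[2]/1e3]
            r+=list(proj(n,P)[0]-uv)
        return np.array(r)
    o=least_squares(res,p0,loss='soft_l1');return o.x,res(o.x).reshape(-1,2).round(2)
def order(n,uvs,z,p0):
    out=[]
    for m in C:
        c,s=np.cos(p0[2]),np.sin(p0[2]);P=[p0[0]+(c*m[0]-s*m[1])/1e3,p0[1]+(s*m[0]+c*m[1])/1e3,z+.004]
        q=proj(n,P)[0];k=min(uvs,key=lambda a:np.hypot(*(np.array(a)-q)));out.append((n,(*m,4),k))
    return out
E
python3 - <<'E'
from fit import *
T=px([(215,48),(62,100),(150,362),(318,303)],290,215,8);k=px([(187,196)],290,215,8)
S=px([(198,58),(352,125),(220,322),(62,245)],280,225,8);ks=px([(210,140)],280,225,8)
p0=[.565,0,.33]
a=order('top',T,.05,p0);b=order('scene',S,.05,p0)
ka=[('top',(0,0,32),k[0])];kb=[('scene',(0,0,32),ks[0])]
for o in(a+ka,b+kb,a+b+ka+kb): print(*fit(o,.05,p0))
S=px([(220,38),(352,125),(211,285),(75,195)],355,285,400/62);ks=px([(222,122)],355,285,400/62)
k=px([(168,195)],196,226,8)
h=px([(122,110),(140,295),(215,105),(233,290)],196,226,8)
h=[back('top',q,.054)for q in h]
print([np.arctan2(*(h[i]-h[i+1])[[1,0]]) for i in(0,2)])
p0=[.535,.294,.09];b=order('scene',S,.041,p0)
kb=[('scene',(0,0,32),ks[0])];ka=[('top',(0,0,32),k[0])]
for o in(b,b+kb,b+ka+kb): print(*fit(o,.041,p0))
print(back('top',k[0],.073))
tr=[(372,222),(428,221),(433,289),(377,293)]
print([back('top',q,.045).round(3) for q in tr])
E
```

```text
[0.56899043 0.00097162 0.33537666] [[-0.06  0.97]
 [ 0.79  0.28]
 [-0.76 -0.56]
 [ 0.19 -0.67]
 [-0.14  0.09]]
[0.56853889 0.00231148 0.34784234] [[ 0.07 -0.19]
 [-0.55  0.62]
 [ 0.07  0.11]
 [ 0.63 -0.14]
 [-0.17 -0.36]]
[0.56864066 0.00164123 0.34258884] [[-0.35  1.19]
 [ 0.44  0.36]
 [-0.88 -0.56]
 [ 0.12 -0.53]
 [-0.22 -0.31]
 [-0.78  0.42]
 [ 0.   -0.  ]
 [ 0.51 -0.18]
 [-0.35  0.2 ]
 [-0.35 -0.47]]
[np.float64(0.1012670456185961), np.float64(0.09939519205689475)]
[0.53876953 0.30636898 0.13904032] [[-0.27  0.6 ]
 [-0.08  0.12]
 [ 0.12 -0.32]
 [ 0.24 -0.44]]
[0.53886958 0.30634681 0.13900415] [[-0.3   0.62]
 [-0.12  0.13]
 [ 0.1  -0.3 ]
 [ 0.21 -0.42]
 [ 0.12 -0.05]]
[0.53892156 0.30611006 0.13904186] [[-0.38  0.57]
 [-0.19  0.09]
 [ 0.02 -0.35]
 [ 0.13 -0.47]
 [-0.51  0.17]
 [ 0.04 -0.1 ]]
[0.53944405 0.30449691 0.073     ]
[array([ 0.625, -0.19 ,  0.045]), array([ 0.627, -0.371,  0.045]), array([ 0.408, -0.38 ,  0.045]), array([ 0.397, -0.201,  0.045])]
```

Emit:
drive_tool:
  rows:
    - [[0,0,0.142],[2.8,-3.5,0],8.54]
    - [[0,0,0.142],[2.8,-3.5,0],8.54]
    - [[0,0,0.142],[2.8,-3.5,0],8.54]
    - [[0,0,0.142],[2.8,-3.5,0],8.54]
    - [[0,0,0],[2.8,-3.5,0],8.54]
    - [[0,0,0],[2.8,-3.5,0],8.54]
    - [[0,0,0],[2.8,-3.5,0],8.54]
    - [[0,0,0],[2.8,-3.5,0],8.54]
  force: 20

```text
clock: 1.1
position: [0.3527, 0.2793, 0.2421]
ee_rot: [-0.0, -0.171, 0.985, 0.0]
contact_force: [-0.7, -0.6, 0.1]
width: 0.0854
gripper_force: 0.0
```

Emit:
drive_tool:
  rows:
    - [[0,0,0],[2.8,-3.5,0],8.54]
    - [[0,0,0],[2.8,-3.5,0],8.54]
    - [[0,0,0],[2.8,-3.5,0],8.54]
    - [[0,0,0],[2.8,-3.5,0],8.54]
    - [[0,0,0],[2.8,-3.5,-1.5],8.54]
    - [[0,0,0],[2.8,-3.5,-2.5],8.54]
    - [[0,0,0],[2.8,-3.5,-2.5],8.54]
    - [[0,0,0],[1.5,-2.5,-2],8.54]

```text
clock: 2.1
position: [0.564, 0.0089, 0.1557]
ee_rot: [-0.0, -0.17, 0.985, 0.0]
contact_force: [-0.3, 1.1, 0.0]
width: 0.0857
gripper_force: 0.0
```

Emit:
drive_tool:
  rows:
    - [[0,0,0],[0.57,-0.95,-2],8.54]
    - [[0,0,0],[0,0,-2.3],8.54]
    - [[0,0,0],[0,0,0],8.54]

```text
clock: 2.48
position: [0.5671, 0.001, 0.1122]
ee_rot: [-0.003, -0.171, 0.985, 0.001]
contact_force: [-0.5, -0.7, 0.1]
width: 0.0854
gripper_force: 0.0
```

Run:
```python
from h import *
print(manip.get_state()['position'])
s=eyes.get_image('scene')[:,:,::-1];t=eyes.get_image('top')[:,:,::-1]
cv2.imwrite('pics/s1.png',s);cv2.imwrite('pics/t1.png',t)
cv2.imwrite('pics/d1.png',np.hstack([crop(s,265,190,80,100,5),crop(t,265,190,80,100,5)]))
```

```text
[0.56711929 0.00103074 0.11222668]
```

View pics/d1.png

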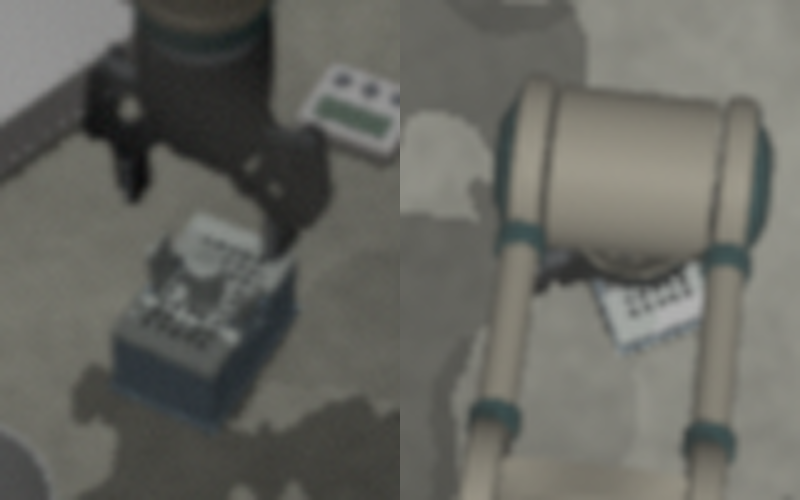

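The fingers straddle the two tabs symmetrically, with the tips near crop pixels (130,198) and (280,255). I'll descend.

Emit:
drive_tool:
  rows:
    - [[0,0,0],[0.15,0.05,-1.6],8.54]
    - [[0,0,0],[0,0,-1.4],8.54]
    - [[0,0,0],[0,0,-1.0],8.54]
    - [[0,0,0],[0,0,0],8.54]
    - [[0,0,0],[0,0,0],7.0]

```text
clock: 3.2
position: [0.5706, 0.0016, 0.0744]
ee_rot: [0.0, -0.171, 0.985, 0.0]
contact_force: [0.1, -0.1, 0.1]
width: 0.0707
gripper_force: 0.0
```

Emit:
drive_tool:
  rows:
    - [[0,0,0],[0,0,0],6.6]
    - [[0,0,0],[0,0,0],6.2]
    - [[0,0,0],[0,0,0],5.8]
    - [[0,0,0],[0,0,0],5.4]
    - [[0,0,0],[0,0,0],5.0]
    - [[0,0,0],[0,0,0],5.0]

```text
clock: 3.95
position: [0.5707, 0.0015, 0.0748]
ee_rot: [0.0, -0.171, 0.985, -0.0]
contact_force: [-0.6, -0.2, 4.7]
width: 0.0502
gripper_force: 11.4
```

Emit:
drive_tool:
  rows:
    - [[0,0,0],[0,0,0],4.6]
    - [[0,0,0],[0,0,0.3],4.6]
    - [[0,0,0],[0,0,0.5],4.6]
    - [[0,0,0],[0,0,0.8],4.6]
    - [[0,0,0],[0,0,1.0],4.6]
    - [[0,0,0],[0,0,1.5],4.6]

```text
clock: 4.7
position: [0.5701, 0.0016, 0.116]
ee_rot: [-0.0, -0.171, 0.985, 0.0]
contact_force: [0.6, -0.4, -0.2]
width: 0.0483
gripper_force: 21.4
```

Run:
```python
from h import *
print(manip.get_state()['position'])
s=eyes.get_image('scene')[:,:,::-1]
cv2.imwrite('pics/s2.png',crop(s,255,170,100,110,5))
```

```text
[0.57009714 0.00158984 0.11597451]
```

View pics/s2.png

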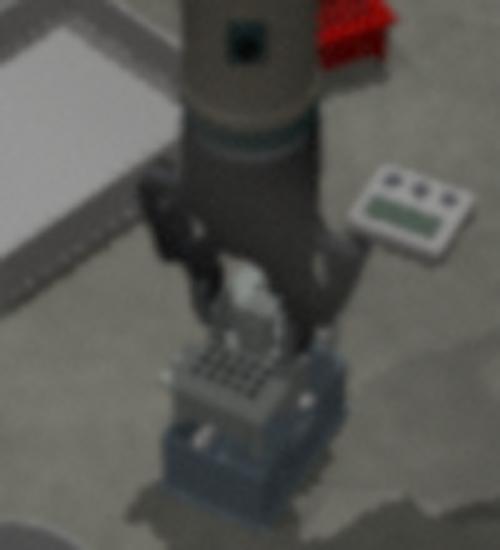

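The deck is out, level, with the rack left standing. Now to the tray.

Emit:
drive_tool:
  rows:
    - [[0,0,0],[0,0,3.0],4.6]
    - [[0,0,0],[0,0,3.5],4.6]
    - [[0,0,0],[-0.9,-4.0,0],4.6]
    - [[0,0,0],[-0.9,-4.9,0],4.6]
    - [[0,0,0],[-1.0,-5.0,0],4.6]
    - [[0,0,0],[-1.0,-5.0,0],4.6]
    - [[0,0,0],[-1.0,-5.0,0],4.6]
    - [[0,0,0],[-0.8,-4.8,0],4.6]

```text
clock: 5.75
position: [0.5139, -0.2871, 0.1811]
ee_rot: [0.0, -0.171, 0.985, -0.0]
contact_force: [1.3, 0.9, -0.4]
width: 0.0487
gripper_force: 21.3
```

Emit:
drive_tool:
  rows:
    - [[0,0,0],[0,0,-2.5],4.6]
    - [[0,0,0],[0,0,-3.5],4.6]
    - [[0,0,0],[0,0,-2.5],4.6]
    - [[0,0,0],[0,0,-1.4],4.6]
    - [[0,0,0],[0,0,-0.6],4.6]
    - [[0,0,0],[0,0,0],4.6]

```text
clock: 6.5
position: [0.5147, -0.2856, 0.0757]
ee_rot: [0.0, -0.171, 0.985, -0.0]
contact_force: [0.1, -0.1, 0.6]
width: 0.0486
gripper_force: 21.4
```

Emit:
drive_tool:
  rows:
    - [[0,0,0],[0,0,-0.3],4.6]
    - [[0,0,0],[0,0,-0.3],4.6]
    - [[0,0,0],[0,0,0],4.6]

```text
clock: 6.88
position: [0.5143, -0.2854, 0.0694]
ee_rot: [-0.0, -0.171, 0.985, 0.0]
contact_force: [-0.5, -0.2, -1.0]
width: 0.0485
gripper_force: 21.4
```

Emit:
drive_tool:
  rows:
    - [[0,0,0],[0,0,-0.1],4.6]
    - [[0,0,0],[0,0,-0.1],4.6]
    - [[0,0,0],[0,0,0],4.6]

```text
clock: 7.25
position: [0.5143, -0.2854, 0.0672]
ee_rot: [-0.0, -0.171, 0.985, 0.0]
contact_force: [0.2, 0.2, -1.2]
width: 0.0481
gripper_force: 21.4
```

Emit:
drive_tool:
  rows:
    - [[0,0,0],[0,0,-0.1],4.6]
    - [[0,0,0],[0,0,0],4.6]

```text
clock: 7.5
position: [0.5144, -0.2854, 0.0662]
ee_rot: [-0.0, -0.171, 0.985, 0.0]
contact_force: [-0.0, -0.1, -1.2]
width: 0.048
gripper_force: 21.4
```

Emit:
drive_tool:
  rows:
    - [[0,0,0],[0,0,-0.1],4.6]
    - [[0,0,0],[0,0,-0.1],4.6]
    - [[0,0,0],[0,0,0],4.6]

```text
clock: 7.88
position: [0.5143, -0.2854, 0.0642]
ee_rot: [-0.0, -0.171, 0.985, 0.0]
contact_force: [0.7, 1.2, -1.4]
width: 0.0484
gripper_force: 21.4
```

Emit:
drive_tool:
  rows:
    - [[0,0,0],[0,0,-0.1],4.6]
    - [[0,0,0],[0,0,-0.1],4.6]
    - [[0,0,0],[0,0,0],4.6]

```text
clock: 8.25
position: [0.5143, -0.2854, 0.0622]
ee_rot: [-0.0, -0.171, 0.985, 0.0]
contact_force: [0.1, 0.5, -0.8]
width: 0.0485
gripper_force: 21.4
```

Run:
```python
from h import *
print(manip.get_state()['contact_force'])
s=eyes.get_image('scene')[:,:,::-1]
cv2.imwrite('pics/s3.png',np.hstack([crop(s,205,120,100,110,4),crop(s,265,190,80,88,5)]))
```

```text
[ 0.0618983   0.50434716 -0.84662129]
```

View pics/s3.png

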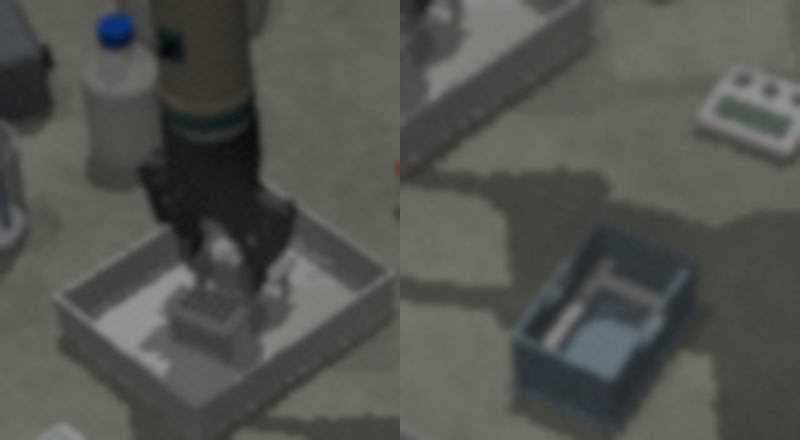

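The deck sits just above the tray floor, and the rack stands empty with its mouth clearly visible.

Emit:
drive_tool:
  rows:
    - [[0,0,0],[0,0,-0.1],4.6]
    - [[0,0,0],[0,0,-0.05],4.6]
    - [[0,0,0],[0,0,0],4.6]

```text
clock: 8.68
position: [0.5145, -0.2855, 0.0613]
ee_rot: [0.0, -0.171, 0.985, -0.0]
contact_force: [-0.7, 0.1, 2.7]
width: 0.0483
gripper_force: 21.4
```

Contact with the tray floor at about 61 mm, consistent with the lifter's 6 mm. Release, retract and head for the refill pack.

Emit:
drive_tool:
  rows:
    - [[0,0,0],[0,0,0],5.5]
    - [[0,0,0],[0,0,0],6.5]
    - [[0,0,0],[0,0,0],7.5]
    - [[0,0,0],[0,0,0],8.54]
    - [[0,0,0],[0,0,1.5],8.54]
    - [[0,0,0],[0,0,4.0],8.54]
    - [[0,0,0],[0,0,5.0],8.54]
    - [[0,0,0],[0.2,5.0,1],8.54]

```text
clock: 9.68
position: [0.5194, -0.2391, 0.181]
ee_rot: [0.004, -0.169, 0.986, -0.004]
contact_force: [-0.7, 0.5, -0.1]
width: 0.0849
gripper_force: 0.0
```

Emit:
drive_tool:
  rows:
    - [[0,0,0],[0.2,5.0,0],8.54]
    - [[0,0,0],[0.2,5.0,0],8.54]
    - [[0,0,0],[0.2,5.5,0],8.54]
    - [[0,0,0],[0.2,5.5,0],8.54]
    - [[0,0,0],[0.2,5.5,0],8.54]
    - [[0,0,-0.113],[0.2,5.5,0],8.54]
    - [[0,0,-0.113],[0.2,5.5,0],8.54]
    - [[0,0,0],[0.2,5.5,0],8.54]

```text
clock: 10.68
position: [0.5326, 0.1965, 0.1772]
ee_rot: [0.001, -0.058, 0.998, 0.0]
contact_force: [0.7, -0.8, -1.0]
width: 0.0853
gripper_force: 0.0
```

Emit:
drive_tool:
  rows:
    - [[0,0,0],[0.3,5.5,0],8.54]
    - [[0,0,0],[0.3,5.0,-1.5],8.54]
    - [[0,0,0],[0.2,0.5,-4],8.54]
    - [[0,0,0],[0,0,-1],8.54]
    - [[0,0,0],[0,0,0],8.54]

```text
clock: 11.3
position: [0.5402, 0.3039, 0.111]
ee_rot: [-0.0, -0.058, 0.998, -0.0]
contact_force: [0.7, -0.2, 0.3]
width: 0.0854
gripper_force: 0.0
```

Run:
```python
from h import *
print(manip.get_state()['position'])
s=eyes.get_image('scene')[:,:,::-1];t=eyes.get_image('top')[:,:,::-1]
cv2.imwrite('pics/s4.png',s);cv2.imwrite('pics/t4.png',t)
a=np.hstack([crop(t,290,215,50,50,8),crop(s,280,225,50,50,8)])
b=np.hstack([crop(s,345,260,100,50,4),crop(t,370,220,66,33,400/66)[:200,:400]])
cv2.imwrite('pics/d4.png',np.vstack([a,b]))
```

```text
[0.54022413 0.30391371 0.11103815]
```

View pics/d4.png

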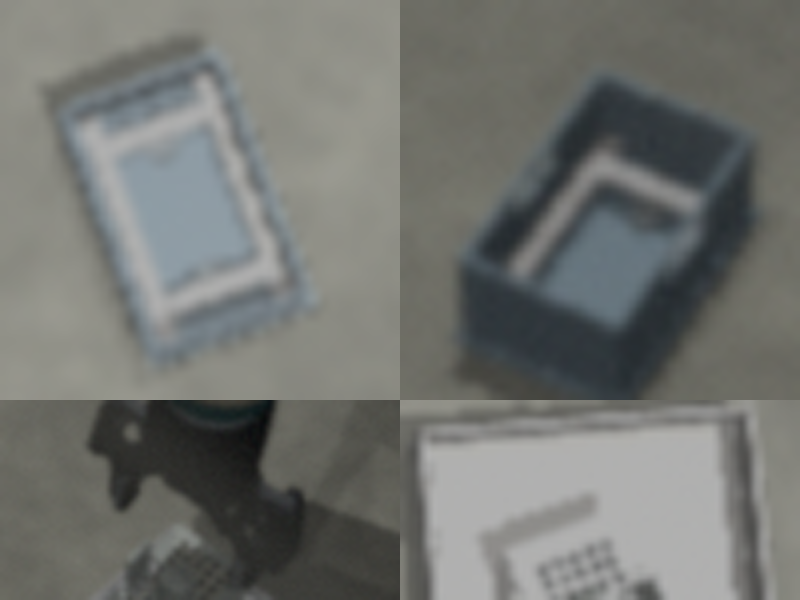

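The rack has not shifted, the spent deck stands in the tray, and the fingers straddle the full deck. Descend, close on the tabs, and fit the rack pose in the meantime.

Emit:
drive_tool:
  rows:
    - [[0,0,0],[-0.1,0.1,-1.8],8.54]
    - [[0,0,0],[0,0,-1.6],8.0]
    - [[0,0,0],[0,0,-1.3],7.4]
    - [[0,0,0],[0,0,0],7.0]
    - [[0,0,0],[0,0,0],6.4]
    - [[0,0,0],[0,0,0],5.8]
    - [[0,0,0],[0,0,0],5.2]
    - [[0,0,0],[0,0,0],4.6]

```text
clock: 12.4
position: [0.5401, 0.3058, 0.0653]
ee_rot: [0.001, -0.059, 0.998, 0.0]
contact_force: [-1.9, -0.5, 6.4]
width: 0.0479
gripper_force: 20.4
```

Run:
```python
from fit import *
T=px([(213,48),(65,103),(152,362),(312,303)],290,215,8)
S=px([(200,68),(355,132),(222,330),(62,260)],280,225,8)
p0=[.567,0.001,.34]
a=[(n,(m[0],m[1],0),k) for n,m,k in order('top',T,.05,p0)];b=[(n,(m[0],m[1],0),k) for n,m,k in order('scene',S,.05,p0)]
for o in(a,b,a+b): print(*fit(o,.05,p0))
```

```text
[0.56903455 0.00126015 0.33544494] [[-0.48  0.72]
 [ 0.95  0.43]
 [-0.13 -0.49]
 [-0.13 -0.62]]
[0.56892087 0.00344553 0.3547582 ] [[ 0.14 -0.05]
 [-0.29 -0.01]
 [-0.16  0.01]
 [ 0.31  0.03]]
[0.56881819 0.00247915 0.34833712] [[-1.01  0.99]
 [ 0.32  0.44]
 [-0.35 -0.62]
 [-0.27 -0.49]
 [-0.19 -0.26]
 [-0.54 -0.31]
 [-0.21 -0.19]
 [ 0.19 -0.08]]
```

Emit:
drive_tool:
  rows:
    - [[0,0,0],[0,0,0],4.6]
    - [[0,0,0],[0,0,0.5],4.6]
    - [[0,0,0],[0,0,1.5],4.6]
    - [[0,0,0],[0,0,2.5],4.6]
    - [[0,0,0],[0,0,3.0],4.6]
    - [[0,0,0],[0,0,2.0],4.6]
    - [[0,0,0],[0.2,-2.0,0],4.6]
    - [[0,0,0],[0.3,-3.0,0],4.6]

```text
clock: 13.4
position: [0.5439, 0.2543, 0.1583]
ee_rot: [-0.0, -0.059, 0.998, -0.0]
contact_force: [0.0, -0.9, -1.1]
width: 0.0481
gripper_force: 21.0
```

Emit:
drive_tool:
  rows:
    - [[0,0,0],[0.4,-4.0,0],4.6]
    - [[0,0,0.075],[0.4,-4.0,0],4.6]
    - [[0,0,0.076],[0.4,-4.0,0],4.6]
    - [[0,0,0.076],[0.4,-4.0,0],4.6]
    - [[0,0,0],[0.4,-4.0,0],4.6]
    - [[0,0,0],[0.3,-3.4,-1.0],4.6]
    - [[0,0,0],[0.5,-2.0,-2.0],4.6]
    - [[0,0,0],[0,0,0],4.6]

```text
clock: 14.4
position: [0.5703, -0.0006, 0.1265]
ee_rot: [-0.003, -0.17, 0.985, 0.001]
contact_force: [-0.3, -0.1, -0.7]
width: 0.0479
gripper_force: 21.1
```

Run:
```python
from h import *
print(manip.get_state()['position'],manip.get_state()['ee_rot'],manip.get_state()['contact_force'])
s=eyes.get_image('scene')[:,:,::-1];t=eyes.get_image('top')[:,:,::-1]
cv2.imwrite('pics/s5.png',s);cv2.imwrite('pics/t5.png',t)
cv2.imwrite('pics/d5.png',np.hstack([crop(s,265,210,70,80,7)[:,:490],crop(t,290,215,50,50,6.2)[:,:310].repeat(1,0) if 0 else cv2.copyMakeBorder(crop(t,290,215,50,50,6.2),0,250,0,0,cv2.BORDER_CONSTANT)]))
```

```text
[ 0.57027418 -0.0006161   0.12654512] [-2.70608242e-03 -1.69751250e-01  9.85483087e-01  5.25555714e-04] [-0.31055889 -0.08546497 -0.72236446]
```

View pics/d5.png

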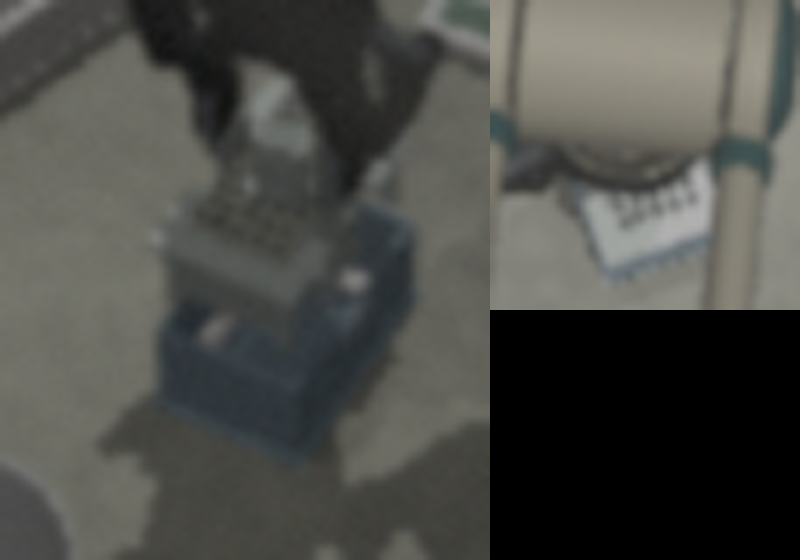

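The full deck hangs level over the rack mouth. I'll check the plate corners seen at crop (160,238) and (295,310) and the rack corners at (163,310) and (300,382) against the prediction.

Run:
```python
from fit import *
st=manip.get_state();print(st['position'],st['ee_rot'])
x,y,z=.5703,-.0006,.1265
def corners(p,zz,n,u0,v0,s):
    c,si=np.cos(p[2]),np.sin(p[2])
    P=[[p[0]+(c*a-si*b)/1e3,p[1]+(si*a+c*b)/1e3,zz] for a,b in C]
    return ((proj(n,P)-[u0,v0]+.5)*s-.5).round(0).tolist()
for d in(-3e-3,-1e-3,1e-3):
    p=(x+d*.94,y+d*.34,.341)
    print(d,corners(p,z-.0235+.004,'scene',265,210,7),corners(p,z-.0235+.004,'top',290,215,6.2))
print(corners((.5688,.002,.345),.05,'scene',265,210,7),corners((.5688,.002,.345),.05,'top',290,215,6.2))
```

```text
[0.57149931 0.00125668 0.12833882] [-8.84413596e-04 -1.70729896e-01  9.85317354e-01  4.82394015e-04]
-0.003 [[292.0, 297.0], [146.0, 234.0], [274.0, 67.0], [416.0, 125.0]] [[48.0, 75.0], [176.0, 28.0], [250.0, 227.0], [121.0, 274.0]]
-0.001 [[289.0, 301.0], [143.0, 238.0], [272.0, 70.0], [414.0, 128.0]] [[47.0, 71.0], [175.0, 25.0], [248.0, 223.0], [120.0, 270.0]]
0.001 [[287.0, 304.0], [141.0, 241.0], [270.0, 73.0], [411.0, 131.0]] [[45.0, 68.0], [173.0, 21.0], [247.0, 219.0], [119.0, 266.0]]
[[297.0, 391.0], [155.0, 329.0], [278.0, 162.0], [416.0, 220.0]] [[45.0, 86.0], [168.0, 40.0], [240.0, 231.0], [117.0, 277.0]]
```

Emit:
drive_tool:
  rows:
    - [[0,0,0.003],[-0.15,0.04,0],4.6]
    - [[0,0,0],[0,0,-0.6],4.6]
    - [[0,0,0],[0,0,-0.6],4.6]
    - [[0,0,0],[0,0,-0.4],4.6]
    - [[0,0,0],[0,0,-0.2],4.6]
    - [[0,0,0],[0,0,0],4.6]

```text
clock: 15.25
position: [0.5708, 0.002, 0.1106]
ee_rot: [-0.0, -0.173, 0.985, 0.0]
contact_force: [0.7, 0.2, -0.2]
width: 0.0481
gripper_force: 21.0
```

Emit:
drive_tool:
  rows:
    - [[0,0,0],[0,0,-0.2],4.6]
    - [[0,0,0],[0,0,-0.2],4.6]
    - [[0,0,0],[0,0,-0.2],4.6]
    - [[0,0,0],[0,0,0],4.6]

```text
clock: 15.75
position: [0.5708, 0.002, 0.1046]
ee_rot: [-0.0, -0.173, 0.985, 0.0]
contact_force: [-0.3, 0.0, -0.4]
width: 0.048
gripper_force: 21.0
```

Emit:
drive_tool:
  rows:
    - [[0,0,0],[0,0,-0.3],4.6]
    - [[0,0,0],[0,0,-0.3],4.6]
    - [[0,0,0],[0,0,-0.3],4.6]
    - [[0,0,0],[0,0,-0.3],4.6]
    - [[0,0,0],[0,0,0],4.6]

```text
clock: 16.38
position: [0.5708, 0.002, 0.0924]
ee_rot: [-0.0, -0.173, 0.985, 0.0]
contact_force: [-0.9, 0.4, -1.6]
width: 0.0478
gripper_force: 21.0
```

Emit:
drive_tool:
  rows:
    - [[0,0,0],[0,0,-0.3],4.6]
    - [[0,0,0],[0,0,-0.3],4.6]
    - [[0,0,0],[0,0,-0.2],4.6]
    - [[0,0,0],[0,0,-0.2],4.6]
    - [[0,0,0],[0,0,0],4.6]

```text
clock: 17.0
position: [0.5708, 0.002, 0.0826]
ee_rot: [-0.0, -0.173, 0.985, 0.0]
contact_force: [-2.1, -0.3, -1.4]
width: 0.0475
gripper_force: 21.1
```

Emit:
drive_tool:
  rows:
    - [[0,0,0],[0,0,-0.15],4.6]
    - [[0,0,0],[0,0,-0.15],4.6]
    - [[0,0,0],[0,0,0],4.6]

```text
clock: 17.38
position: [0.5709, 0.0019, 0.0803]
ee_rot: [0.0, -0.173, 0.985, -0.0]
contact_force: [-3.2, -1.2, 3.6]
width: 0.0481
gripper_force: 21.1
```

Emit:
drive_tool:
  rows:
    - [[0,0,0],[-0.07,-0.02,0],4.6]
    - [[0,0,0],[0,0,0],5.2]
    - [[0,0,0],[0,0,0],6.0]
    - [[0,0,0],[0,0,0],7.0]
    - [[0,0,0],[0,0,0],8.0]
    - [[0,0,0],[0,0,1.0],8.54]
    - [[0,0,0],[0,0,2.5],8.54]
    - [[0,0,0],[0,0,3.0],8.0]

```text
clock: 18.38
position: [0.57, 0.0018, 0.1458]
ee_rot: [-0.0, -0.173, 0.985, 0.0]
contact_force: [0.2, -0.5, 0.5]
width: 0.0799
gripper_force: 0.0
```

Emit:
drive_tool:
  rows:
    - [[0,0,0],[0,0,0],4.0]
    - [[0,0,0],[0,0,0],0]
    - [[0,0,0],[0,0,0],0]
    - [[0,0,0],[0,0,0],0]
    - [[0,0,0],[0,0,0],0]

```text
clock: 19.0
position: [0.5699, 0.0018, 0.1442]
ee_rot: [-0.001, -0.173, 0.985, 0.0]
contact_force: [-1.6, -0.2, 0.1]
width: -0.0003
gripper_force: 0.0
```

Run:
```python
from h import *
print(manip.get_state()['position'])
s=eyes.get_image('scene')[:,:,::-1];t=eyes.get_image('top')[:,:,::-1]
cv2.imwrite('pics/s6.png',s);cv2.imwrite('pics/t6.png',t)
cv2.imwrite('pics/d6.png',crop(s,265,200,80,80,7))
```

```text
[0.56993451 0.00178654 0.14423206]
```

View pics/d6.png

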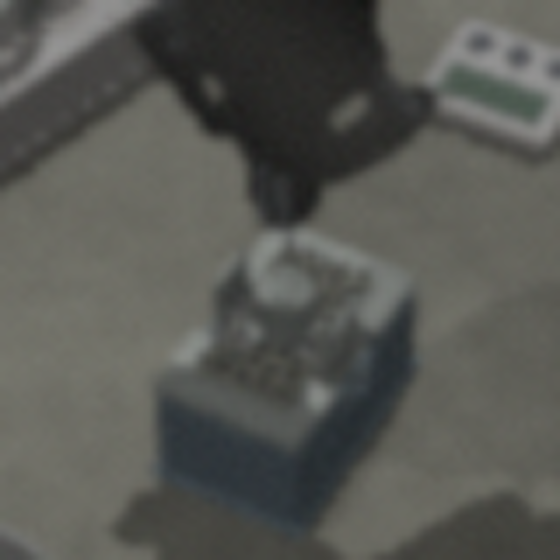

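The deck rests in the mouth, sprung up with its knob below the closed fingers. Now press.

Emit:
drive_tool:
  rows:
    - [[0,0,0],[-0.1,0,-1.5],0]
    - [[0,0,0],[0,0,-1.5],0]
    - [[0,0,0],[0,0,-0.8],0]
    - [[0,0,0],[0,0,-0.3],0]
    - [[0,0,0],[0,0,0],0]

```text
clock: 19.73
position: [0.5692, 0.0017, 0.1036]
ee_rot: [-0.0, -0.173, 0.985, 0.0]
contact_force: [-0.5, 0.0, 0.5]
width: -0.0001
gripper_force: 0.0
```

Emit:
drive_tool:
  rows:
    - [[0,0,0],[0,0,-0.15],0]
    - [[0,0,0],[0,0,-0.15],0]
    - [[0,0,0],[0,0,0],0]

```text
clock: 20.1
position: [0.5692, 0.0018, 0.1009]
ee_rot: [0.0, -0.173, 0.985, 0.0]
contact_force: [-0.3, 0.4, -0.1]
width: 0.0001
gripper_force: 0.0
```

Emit:
drive_tool:
  rows:
    - [[0,0,0],[0,0,-0.1],0]
    - [[0,0,0],[0,0,-0.1],0]
    - [[0,0,0],[0,0,-0.1],0]
    - [[0,0,0],[0,0,0],0]

```text
clock: 20.6
position: [0.5694, 0.0015, 0.0988]
ee_rot: [0.0, -0.173, 0.985, -0.0]
contact_force: [-1.8, -0.9, 5.8]
width: -0.0002
gripper_force: 3.0
```

Emit:
drive_tool:
  rows:
    - [[0,0,0],[0,0,-0.1],0]
    - [[0,0,0],[0,0,-0.1],0]
    - [[0,0,0],[0,0,0],0]

```text
clock: 20.98
position: [0.5695, 0.0014, 0.0977]
ee_rot: [0.001, -0.173, 0.985, -0.0]
contact_force: [-2.9, 0.7, 11.1]
width: -0.0001
gripper_force: 5.3
```

Emit:
drive_tool:
  rows:
    - [[0,0,0],[0,0,-0.1],0]
    - [[0,0,0],[0,0,-0.1],0]
    - [[0,0,0],[0,0,0],0]

```text
clock: 21.35
position: [0.5695, 0.0014, 0.0959]
ee_rot: [0.001, -0.173, 0.985, -0.001]
contact_force: [-3.4, -0.1, 11.9]
width: -0.0003
gripper_force: 5.9
```

Emit:
drive_tool:
  rows:
    - [[0,0,0],[0,0,-0.1],0]
    - [[0,0,0],[0,0,-0.1],0]
    - [[0,0,0],[0,0,0],0]

```text
clock: 21.72
position: [0.5696, 0.0014, 0.0939]
ee_rot: [0.001, -0.173, 0.985, -0.001]
contact_force: [-4.0, -0.4, 12.8]
width: -0.0001
gripper_force: 6.0
```

Emit:
drive_tool:
  rows:
    - [[0,0,0],[0,0,-0.05],0]
    - [[0,0,0],[0,0,0],0]

```text
clock: 21.98
position: [0.5696, 0.0013, 0.0934]
ee_rot: [0.001, -0.173, 0.985, -0.001]
contact_force: [-2.7, -2.1, 10.0]
width: -0.0001
gripper_force: 5.2
```

Emit:
drive_tool:
  rows:
    - [[0,0,0],[0,0,-0.05],0]
    - [[0,0,0],[0,0,-0.05],0]
    - [[0,0,0],[0,0,0],0]

```text
clock: 22.35
position: [0.5694, 0.0014, 0.093]
ee_rot: [0.001, -0.173, 0.985, -0.001]
contact_force: [-3.4, 0.1, 15.7]
width: -0.0001
gripper_force: 7.9
```

Emit:
drive_tool:
  rows:
    - [[0,0,0],[0,0,-0.05],0]
    - [[0,0,0],[0,0,-0.05],0]
    - [[0,0,0],[0,0,0],0]

```text
clock: 22.72
position: [0.5695, 0.0013, 0.093]
ee_rot: [0.001, -0.173, 0.985, -0.001]
contact_force: [-6.2, -0.5, 21.1]
width: 0.0
gripper_force: 10.6
```

Emit:
drive_tool:
  rows:
    - [[0,0,0],[0,0,-0.05],0]
    - [[0,0,0],[0,0,-0.05],0]
    - [[0,0,0],[0,0,0],0]
    - [[0,0,0],[0,0,0],0]

```text
clock: 23.22
position: [0.5695, 0.0013, 0.093]
ee_rot: [0.001, -0.173, 0.985, -0.001]
contact_force: [-7.8, -0.8, 27.4]
width: -0.0002
gripper_force: 13.4
```

Emit:
drive_tool:
  rows:
    - [[0,0,0],[0,0,0.2],0]
    - [[0,0,0],[0,0,0.2],0]
    - [[0,0,0],[0,0,0],0]

```text
clock: 23.6
position: [0.5696, 0.0016, 0.0933]
ee_rot: [0.001, -0.173, 0.985, -0.0]
contact_force: [-1.7, -0.1, 8.8]
width: -0.0002
gripper_force: 4.1
```

Emit:
drive_tool:
  rows:
    - [[0,0,0],[0,0,2.0],0]
    - [[0,0,0],[0,0,4.0],0]
    - [[0,0,0],[0,0,4.0],0]
    - [[0,0,0],[-4,4,0],0]
    - [[0,0,0],[-4,4,0],0]
    - [[0,0,0],[-4,4,0],0]
    - [[0,0,0],[-4,4,0],0]
    - [[0,0,0],[0,0,0],0]

```text
clock: 24.6
position: [0.4057, 0.1637, 0.1919]
ee_rot: [-0.001, -0.175, 0.985, 0.001]
contact_force: [0.2, -0.5, -0.7]
width: -0.0003
gripper_force: 0.0
```

Run:
```python
from h import *
print(manip.get_state()['position'])
s=eyes.get_image('scene')[:,:,::-1];t=eyes.get_image('top')[:,:,::-1]
cv2.imwrite('pics/t7.png',t)
cv2.imwrite('pics/d7.png',np.vstack([np.hstack([crop(s,280,225,50,50,6),crop(t,290,215,50,50,6)]),np.hstack([crop(s,210,155,100,90,3),crop(t,360,200,90,81,300/90)[:270]])]))
```

```text
[0.40573494 0.1636541  0.19187481]
```

View pics/d7.png

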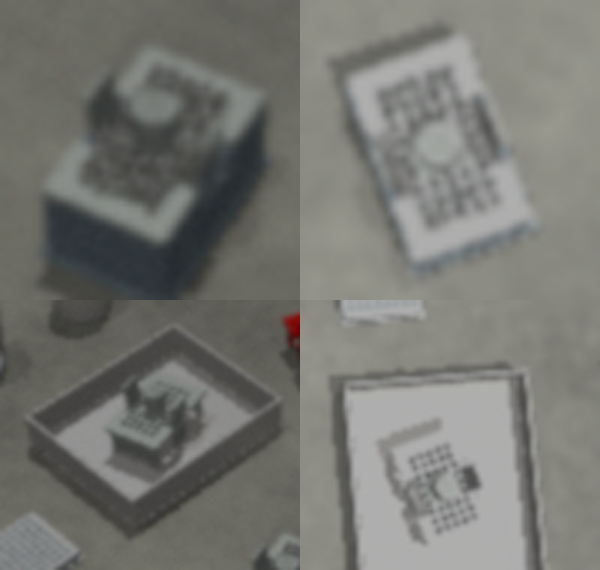

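The picture shows the deck flush in the rack and the spent deck upright in the tray. I'll touch the knob again to confirm the height really holds.

Emit:
drive_tool:
  rows:
    - [[0,0,0],[4.1,-4.05,0],0]
    - [[0,0,0],[4.1,-4.05,0],0]
    - [[0,0,0],[4.1,-4.05,0],0]
    - [[0,0,0],[4.1,-4.05,0],0]
    - [[0,0,0],[0,0,-4],0]
    - [[0,0,0],[0,0,-3.5],0]
    - [[0,0,0],[0,0,-1.4],0]
    - [[0,0,0],[0,0,0],0]

```text
clock: 25.7
position: [0.5733, -0.0011, 0.1024]
ee_rot: [-0.001, -0.172, 0.985, 0.0]
contact_force: [0.4, 0.3, 0.5]
width: -0.0002
gripper_force: 0.0
```

Emit:
drive_tool:
  rows:
    - [[0,0,0],[0,0,-0.2],0]
    - [[0,0,0],[0,0,-0.2],0]
    - [[0,0,0],[0,0,-0.15],0]
    - [[0,0,0],[0,0,0],0]

```text
clock: 26.2
position: [0.5732, -0.0001, 0.0981]
ee_rot: [0.0, -0.173, 0.985, -0.0]
contact_force: [-0.3, -0.5, 0.1]
width: -0.0
gripper_force: 0.0
```

Emit:
drive_tool:
  rows:
    - [[0,0,0],[-0.35,0.15,-0.1],0]
    - [[0,0,0],[0,0,-0.1],0]
    - [[0,0,0],[0,0,0],0]

```text
clock: 26.58
position: [0.5696, 0.0013, 0.0957]
ee_rot: [-0.0, -0.173, 0.985, 0.0]
contact_force: [-0.4, 0.4, -0.4]
width: -0.0001
gripper_force: 0.0
```

Emit:
drive_tool:
  rows:
    - [[0,0,0],[0,0,-0.1],0]
    - [[0,0,0],[0,0,-0.1],0]
    - [[0,0,0],[0,0,0],0]

```text
clock: 26.95
position: [0.5696, 0.0012, 0.0937]
ee_rot: [-0.0, -0.173, 0.985, 0.0]
contact_force: [0.5, 1.0, -0.6]
width: -0.0001
gripper_force: 0.0
```

No contact down to 93.7 mm (landing was at 93.0, unclipped would be 99), so it is clipped. Retract and hand in.

Emit:
drive_tool:
  rows:
    - [[0,0,0],[0,0,2],0]
    - [[0,0,0],[0,0,4],0]
    - [[0,0,0],[0,0,4],0]
    - [[0,0,0],[0,0,0],0]
    - [[0,0,0],[0,0,0],0]

```text
clock: 27.58
position: [0.5691, 0.0013, 0.1933]
ee_rot: [-0.0, -0.173, 0.985, 0.0]
contact_force: [0.1, -0.0, 0.1]
width: -0.0001
gripper_force: 0.0
```

```bash
python3 -c "
from rig import job
print(job.sign_off())"
```

```text
the job is handed in; nothing more can be done
None
```

The job is handed in at about 27.6 s of the 67 s allowed: the spent deck stands upright in the white return tray, and the full deck is home in the rack, pressed with about 27 N. A second touch on its knob found it had not sprung back up, so I take both tabs as clipped, though I could not check each tab on its own.

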